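# Unlock the cutter safe with its key

### The arm

A 6-joint arm with a two-finger parallel gripper is mounted at the origin on the work surface; the furniture and walls round the work are solid. World frame = base frame: x ahead of the robot, y to its left, z up, the work surface at z = 0. Lengths are in m, angles in rad, forces in N, time in s.
With the tool pointing down it reaches from about 0.3 to 0.775 m from the base axis. Payload 14.6 kg.
Tool frame: the origin (TCP) lies at the very end of the fingers, on their centre line; the grasp point (between the pads) lies 19 mm behind it; z points along the fingers, y is the line along which they close (so a half turn about z gives the same grasp; the last joint's range is limited). The gripper opens to 85 mm and grips with 20 to 120 N. Pads are 22 mm wide; open, the fingers measure 114 mm over their backs; the gripper's body (76 mm by 85 mm) begins 54 mm behind the grasp point. The pads swing forward as they close: fully open they stand 13 mm farther back than shut.
Start: joints at [-1.221, 0.3, 1.521, -0, 1.321, -0.067], TCP at [0.223, -0.503, 0.231] pointing down, gripper open.
Joint ranges: [-3.03, 3.03], [-0.79, 2.21], [0.23, 2.52], [-1.04, 4.18], [0, 3.07], [-2.55, 2.55]. Speed limits (rad/s): [2.22, 2.22, 2.57, 3.14, 3.14, 3.14].

### API

Orientations are given as a unit quaternion [w, x, y, z].
In Python, from plant import sensors, snapshot, camera_info, job_done, nets gives the robot as it stands.
- The arm moves only by the tool arm_command, never from a script. Its argument "rows" is a list that holds one entry, the list of rows, each a list of 7 numbers: the shift along the tool's x, y, z in units of 750 mm (1.0 is 750 mm), then the turn, a rotation vector about the tool's x, y, z in units of 180 degrees (1.0 is 180 degrees), then the opening, from 0 (shut) to 1 (fully open). A call has 1 to 5 rows; each row is the pose to reach, as a shift and turn from the pose commanded when the call began, along the tool's axes at that moment, turning the shorter way round; what a row does not reach only later rows make up. A row lasts 1/12 s, in which the tool goes at most 41.7 mm and 7.16 degrees, less where a joint would pass 70% of its speed; a pose out of reach is approached as far as the arm can. A call with a number of a shift or a turn outside -1 to 1 is refused whole. A call with a gripper value outside its range is refused whole. The fingers move at their own pace and stop on an object; the grip force is fixed at half the most. Time passes only in rows, so rows that repeat a pose let the fingers close. It gives the time, the measured TCP pose, the force, the opening and the grip force at its end, in the units of the state.
- sensors.sense(): the state, without advancing time (a new reading comes with each control period).
- snapshot(name): name is "side" or "top"; returns the picture (480x640x3 uint8, red, green, blue); there is no depth.
- camera_info(name): a dict with "K" (3x3 intrinsics, pixels), "rvec" (rotation vector, rad) and "tvec" (3), from world to camera coordinates, as OpenCV has them. Camera axes: x right, y down, z forward; pixel columns grow to the right and rows downward; lengths in m; the calibration is good to about 2 mm. A picture is of the moment at which its call begins. camera_info takes no time and is no camera call.
- job_done(): hands the job in; it is judged then, once.
Trained networks look in the newest picture that a camera, given by its name, has taken for a name from the list of things; names that differ only in an ending like _2 or _b are one class to them, and where a whole thing is asked for, a point or a joint stands for the part that bears it (a point fixed in the world has none). Each returns a list of dicts, best first, with "confidence" (0 to 1); they miss things now and then, are a little off and sometimes report something else, mostly with a low value. They report only what shows in the picture. A call takes as long as a camera call.
- nets.cut_out(query, camera): "pixels" (480x640 bool, what is visible of it) and "extent" ([left, top, right, bottom] in pixels, round what is visible of it).
The state is a dict: "time": time; "q": joint angles; "qvel": joint speeds; "tau": joint torques, N m; "eef_pos": TCP position; "tcp_rot": TCP orientation; "ft_force": force on the tool from outside, world axes, zero at the start; "moment": the same for the moment, N m; "grip_width": finger opening in m; "finger_force": force on a finger pad.
Only numpy, scipy, OpenCV 4.12 (cv2) and the standard library are available. Lean on these libraries where they do the work, as an engineer would, in place of code of your own. Each camera call takes 0.05 s, during which the arm holds its last target. There are 200 camera calls.

### The job

Unlock the grey cutter safe: take the red-handled key out of its stand, put it into the round lock on top of the safe, feel gently for the hidden slot and push the key fully home. Then turn the key clockwise until the bolt lets go and the drawer springs out, and let go of the key, leaving it standing home in the lock. Never force the key in the lock, and leave the tape roll, the ribbon spool and the mug where they stand.

Things in the scene. Friction and masses are not known exactly. Their poses are not given: they have to be found in the camera images.
- safe: Grey painted steel safe for box cutters, 180 (x) x 210 (y) x 100 mm high, fixed to the table; origin at the centre of its underside, z up. Its blue drawer front is on the -x side. A square steel lock plate (62 x 62 mm, rising 6 mm above the safe's top) lies at the middle of the top.
- lock_mouth (a point): Centre of the lock's round mouth in the top face of the steel lock plate, 106 mm above the table, on the lock's vertical axis; axes as safe. Below it a round bore, 33 mm in diameter, rim chamfered 2.5 mm, 14 mm deep, ends on the flat brass face of the lock core, which has a slot for the blade, 32.4 x 8.4 mm and 18 mm deep.
- core_face (a point): The core's face: 14 mm below the mouth, on the lock's axis; axes as safe. The slot's direction is not measured: it starts 0.25 to 1.45 rad counter-clockwise (from above) of the safe's x axis. Find it by feel. The core sinks up to 4 mm under load on a spring (2 N at first, 6 N fully down, then hard) and rises when the blade enters the slot. A lightly sliding blade does not turn it.
- home_point (a point): Where the blade's tip lies with the key fully home: 32 mm below the mouth, on the lock's axis; axes as safe. The core then turns with the key against about 0.05 N m. Turned clockwise (from above), it frees the hidden bolt about when the slot comes in line with the safe's x axis (within 0.2 rad); 0.6 rad past that line it meets a hard stop. It stays where it is left.
- key: Loose key, about 60 g, standing upright in its stand; origin at the centre of the blade's lower tip, z up along the key. Flat steel blade 30 (x) x 6 (y) mm, from z = 0 to 42 mm; a steel collar 31 mm in diameter from 42 to 46 mm; a flat red handle 44 (x) x 12 (y) mm from z = 46 to 82 mm. Grasp the handle across its 12 mm thickness (along the key's y). The key is the same turned half round.
- key_handle (a point): Point in the middle of the red handle, 66 mm above the blade's tip; axes as key.
- key_stand: Dark wooden block 60 (x) x 50 (y) x 30 mm high, fixed to the table; origin at the centre of its underside. The key's blade stands 24 mm deep in a loose slot in its top, tip 6 mm above the table, blade along the stand's x.
- drawer (a joint): How far the safe's drawer has come out toward the safe's -x side (m): 0 locked shut, 0.045 sprung fully out. A spring of about 4 N drives it out as soon as the bolt is free.
- tape_roll: Bystander: roll of grey packing tape, 107 mm across, 48 mm high, lying flat; origin at the centre of its underside.
- spool: Bystander: spool of red ribbon with white flanges, 77 mm across, 34 mm high, a ribbon end trailing; origin at the centre of its underside.
- mug: Bystander: red dotted mug, 82 mm across, 94 mm high; origin at the centre of its underside.

How it is judged:
By the outcome, as a careful person would: the job done as asked, in the order asked, and still so for the second after the job is handed in, with the robot touching nothing.
It also fails if it takes over 53 s, if anything falls off the work surface, if the arm or the gripper's body presses on something with over 40 N, if the wrist force passes 120 N, or if a joint passes its speed limit or range.

## Working session

There is one attempt and no reset: what is moved stays moved. The work goes in short steps, Python scripts to look and compute and a tool call to move; the robot and the scene stay as the last step left them, time stands still between calls to the robot, and variables do not carry over. Pictures are saved under pics/ and viewed, at most 10 in all, crops included, and the job is handed in when it is done.

Besides the shell and the picture viewer there is one more tool, called after "Call:" as name(argument=value, ...), one argument or row to a line, values as JSON. arm_command: Moves the arm, as the interface text tells. Its arguments: {"type":"object","properties":{"rows":{"type":"array"}},"required":["rows"]}

```bash
mkdir -p pics; ls
cat > h.py <<'E'
import numpy as np,cv2
from plant import sensors,snapshot,camera_info,job_done,nets
def cam(n):
    c=camera_info(n);R=cv2.Rodrigues(np.array(c["rvec"],float))[0];return np.array(c["K"],float),R,np.array(c["tvec"],float).ravel()
def toz(n,uv,z):
    K,R,t=cam(n);o=-R.T@t;d=R.T@np.linalg.inv(K)@np.array([uv[0],uv[1],1.]);return o+d*(z-o[2])/d[2]
def proj(n,P):
    K,R,t=cam(n);p=K@(R@np.asarray(P,float)+t);return p[:2]/p[2]
E
python3 - <<'E'
from h import *
ims={}
for n in("top","side"):
    im=snapshot(n);cv2.imwrite(f"pics/{n}0.png",im[:,:,::-1])
    K,R,t=cam(n);print(n,K[0,0],-R.T@t,R[2])
    for q in("safe","key","key_handle","key_stand","lock_mouth"):
        for d in nets.cut_out(q,n)[:2]:
            m=d["pixels"];ys,xs=np.nonzero(m)
            print(q,round(d["confidence"],2),d["extent"],xs.mean().round(1),ys.mean().round(1),cv2.minAreaRect(np.c_[xs,ys].astype(np.float32)))
print(sensors.sense())
E
```

```text
pics
top 613.8106677899492 [-0.18908468  0.02251029  1.56107327] [ 0.43869649 -0.02435884 -0.89830509]
safe 0.79 [310.3, 187.3, 404.1, 257.7] 357.7 214.3 ((356.70269775390625, 220.28379821777344), (80.06230163574219, 62.471614837646484), 9.462322235107422)
safe 0.23 [225.8, 252.7, 240.1, 277.1] 234.0 262.8 ((234.8275909423828, 262.5690002441406), (11.16104793548584, 19.564661026000977), 23.198589324951172)
key 0.48 [226.9, 254.7, 241.8, 273.6] 234.0 262.7 ((234.0, 262.0), (20.0, 10.0), 90.0)
key 0.29 [441.3, 221.7, 481.9, 261.4] 462.8 242.0 ((462.8000793457031, 241.9000244140625), (38.013153076171875, 40.24921798706055), 26.56505012512207)
key_handle 0.61 [226.3, 251.6, 241.3, 271.0] 234.0 262.3 ((233.5, 261.5), (19.0, 11.0), 90.0)
key_stand 0.97 [223.5, 258.9, 250.3, 282.7] 236.9 273.4 ((235.8000030517578, 270.6000061035156), (22.135942459106445, 24.6657657623291), 18.434947967529297)
lock_mouth 0.89 [315.2, 188.3, 401.5, 260.1] 358.2 214.4 ((357.2509765625, 220.7268524169922), (79.42803955078125, 61.628814697265625), 10.57352352142334)
side 571.7431434242575 [-0.14807289  1.0193605
[... 802 characters left out ...]
3203), 63.43495178222656)
{'time': 0.6, 'q': array([-1.22060814e+00,  2.99868019e-01,  1.52099251e+00,  9.69224751e-06,
        1.32071691e+00, -6.65968411e-02]), 'qvel': array([ 0.00018546, -0.00090857, -0.00091704, -0.00124385,  0.00050348,
       -0.00027353]), 'tau': array([ 3.56929295e-04, -5.43159771e+01, -3.61892295e+01, -1.30821732e-05,
        6.61366539e-04, -1.48661849e-05]), 'eef_pos': array([ 0.22264979, -0.50290658,  0.2313013 ]), 'tcp_rot': array([6.86686230e-06, 9.78364995e-01, 2.06886287e-01, 5.72325477e-06]), 'ft_force': array([0.42711524, 0.59954103, 0.05574391]), 'moment': array([0.02126661, 0.0458991 , 0.01263829]), 'finger_force': 0.0, 'grip_width': 0.08529997724551051}
```

Run:
```python
import cv2,numpy as np
t=cv2.imread("pics/top0.png");s=cv2.imread("pics/side0.png")
a=cv2.resize(t[180:290,210:410],None,fx=4,fy=4,interpolation=cv2.INTER_CUBIC)
cv2.imwrite("pics/tc.png",a)
b=cv2.resize(s[195:345,265:395],None,fx=4,fy=4,interpolation=cv2.INTER_CUBIC)
cv2.imwrite("pics/sc.png",b)
```

```text
(no output)
```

View pics/tc.png

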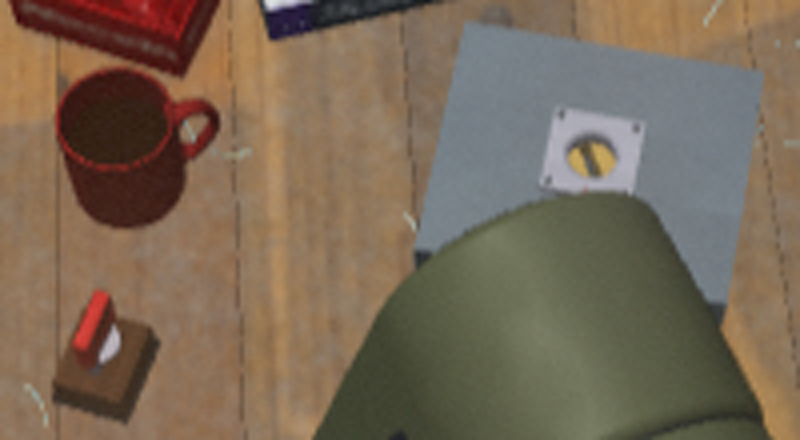

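View pics/sc.png

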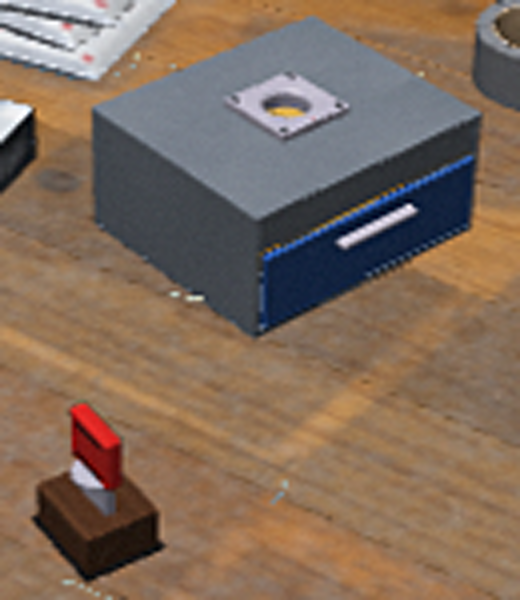

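View pics/top0.png

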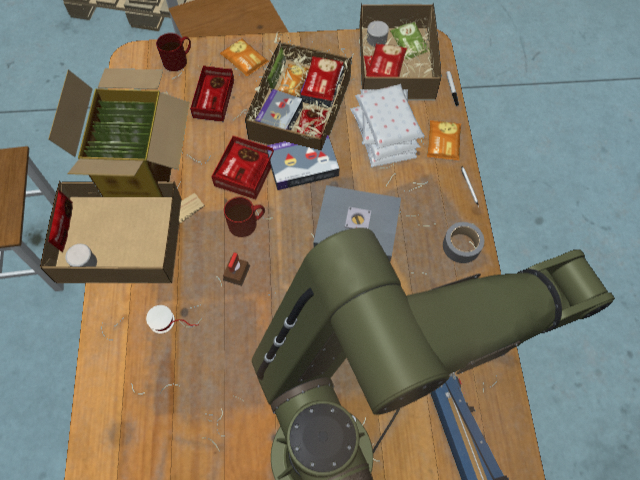

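```bash
cat > fit.py <<'E'
from h import *
from scipy.optimize import least_squares
T=lambda u,v:("top",(u/4+210-.375,v/4+180-.375)); S=lambda u,v:("side",(u/4+265-.375,v/4+195-.375))
def fit(obs,x0):
    def r(p):
        c,s=np.cos(p[2]),np.sin(p[2]);o=[]
        for (n,uv),(X,Y,Z) in obs:
            o+=list(proj(n,(p[0]+c*X-s*Y,p[1]+s*X+c*Y,Z))-uv)
        return o
    f=least_squares(r,x0,loss="soft_l1");print(f.x.round(4),np.round(f.fun,1));return f.x
E
python3 - <<'E'
from fit import *
for n,uv in(T(593,155),S(287,104)):print(toz(n,uv,.1 if n=="top" else .104))
a,b,c=.09,.105,.1
m=.031
safe=[(T(467,22),(a,b,c)),(T(762,70),(a,-b,c)),(T(415,250),(-a,b,c)),
 (S(313,17),(a,-b,c)),(S(480,117),(-a,-b,c)),(S(258,218),(-a,b,c)),(S(93,112),(a,b,c)),
 (T(558,107),(m,m,.106)),(T(643,123),(m,-m,.106)),(T(541,186),(-m,m,.106)),
 (S(285,72),(m,-m,.106)),(S(350,103),(-m,-m,.106)),(S(285,137),(-m,m,.106)),(S(225,100),(m,m,.106))]
p=fit(safe,[.4,.05,-.1])
# slot dir
A=toz(*T(583,143),.092)-toz(*T(600,172),.092);print("slot world ang",np.arctan2(A[1],A[0]),"rel",np.arctan2(A[1],A[0])-p[2], "px mouth",proj("top",(p[0],p[1],.106))*4-[840,720])
# stand & key
print(toz(*T(88,328),.072),toz(*S(97,448),.072))
d=toz(*T(100,292),.088)-toz(*T(78,350),.088);print("handle ang",np.arctan2(d[1],d[0]))
d=toz(*S(77,407),.088)-toz(*S(116,437),.088);print("handle ang side",np.arctan2(d[1],d[0]))
d=toz(*T(160,345),.03)-toz(*T(125,418),.03);print("stand edge",d,np.arctan2(d[1],d[0]))
d=toz(*T(125,418),.03)-toz(*T(55,393),.03);print("stand edge",d,np.arctan2(d[1],d[0]))
for q in((38,482),(100,545),(158,513)):print(toz(*S(*q),.03))
E
```

```text
[ 0.59038229 -0.13900268  0.1       ]
[ 0.59288509 -0.14141575  0.104     ]
[ 0.5895 -0.1384 -0.256 ] [-0.8 -0.7  0.5 -0.4 -0.2 -0.7 -0.1 -0.   1.1 -0.6  0.7  0.9 -0.2 -0.6
 -0.8 -0.5  0.6 -0.7 -0.4 -0.4  1.8  0.3  0.3  1.3  0.1  0.3  0.4  0.4]
slot world ang 0.38756479427885265 rel 0.6435169231495649 px mouth [591.19528785 150.53294473]
[0.49736825 0.20563049 0.072     ] [0.4975519  0.20393005 0.072     ]
handle ang -0.3431496819857574
handle ang side -0.23604227541485318
stand edge [ 0.05217085 -0.02444718  0.        ] -0.4382123527203021
stand edge [-0.02134615 -0.0470241   0.        ] -1.9969224459202175
[0.53812677 0.21107235 0.03      ]
[0.47355692 0.23359183 0.03      ]
[0.46238083 0.1912174  0.03      ]
```

Call:
arm_command(
  rows=[
    [[0.179,-0.179,0,0,0,0,1],[0.179,-0.179,0,0,0,0,1],[0.179,-0.179,0,0,0,0,1],[0.179,-0.179,0,0,0,0,1],[0.179,-0.179,0,0,0,0,1]],
  ],
)

```text
time: 1.02
eef_pos: [0.2917, -0.3228, 0.2314]
tcp_rot: [-0.0, 0.978, 0.207, 0.0]
ft_force: [0.0, 0.0, 0.1]
grip_width: 0.0852
finger_force: 0.0
```

Call:
arm_command(
  rows=[
    [[0.179,-0.179,0,0,0,0,1],[0.179,-0.179,0,0,0,0,1],[0.179,-0.179,0,0,0,0,1],[0.179,-0.179,0,0,0,0,1],[0.179,-0.179,0,0,0,0,1]],
  ],
)

```text
time: 1.43
eef_pos: [0.36, -0.1457, 0.2316]
tcp_rot: [0.0, 0.978, 0.208, 0.0]
ft_force: [-0.6, -1.5, -0.3]
grip_width: 0.0848
finger_force: 0.0
```

Call:
arm_command(
  rows=[
    [[0.179,-0.179,0,0,0,0,1],[0.179,-0.179,0,0,0,0,1],[0.179,-0.179,0,0,0,0,1],[0.179,-0.179,0,0,0,0,1],[0.179,-0.179,0,0,0,0,1]],
  ],
)

```text
time: 1.85
eef_pos: [0.4285, 0.0317, 0.2315]
tcp_rot: [-0.0, 0.978, 0.208, 0.0]
ft_force: [0.6, -0.1, 0.2]
grip_width: 0.0854
finger_force: 0.0
```

Call:
arm_command(
  rows=[
    [[0.15,-0.15,0,0,0,0.19,1],[0.15,-0.15,0,0,0,0.19,1],[0.15,-0.15,0,0,0,0.19,1],[0.15,-0.15,0,0,0,0.19,1],[0.15,-0.15,0,0,0,0.19,1]],
  ],
)

```text
time: 2.27
eef_pos: [0.486, 0.1809, 0.231]
tcp_rot: [-0.0, 0.997, -0.081, 0.0]
ft_force: [0.5, -0.9, 0.1]
grip_width: 0.0853
finger_force: 0.0
```

Run:
```python
from h import *
t=snapshot("top")[:,:,::-1];s=snapshot("side")[:,:,::-1]
cv2.imwrite("pics/t1.png",t);cv2.imwrite("pics/s1.png",s)
f=lambda im,k:cv2.resize(im,None,fx=k,fy=k,interpolation=cv2.INTER_CUBIC)
a=f(t[185:265,310:410],4); b=f(s[285:345,265:315],8); c=f(t[208:228,345:371],14)
o=np.zeros((600,800,3),np.uint8);o[:320,:400]=a;o[:480,400:]=b;o[320:600,:364]=c
cv2.imwrite("pics/m1.png",o)
```

```text
(no output)
```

View pics/m1.png

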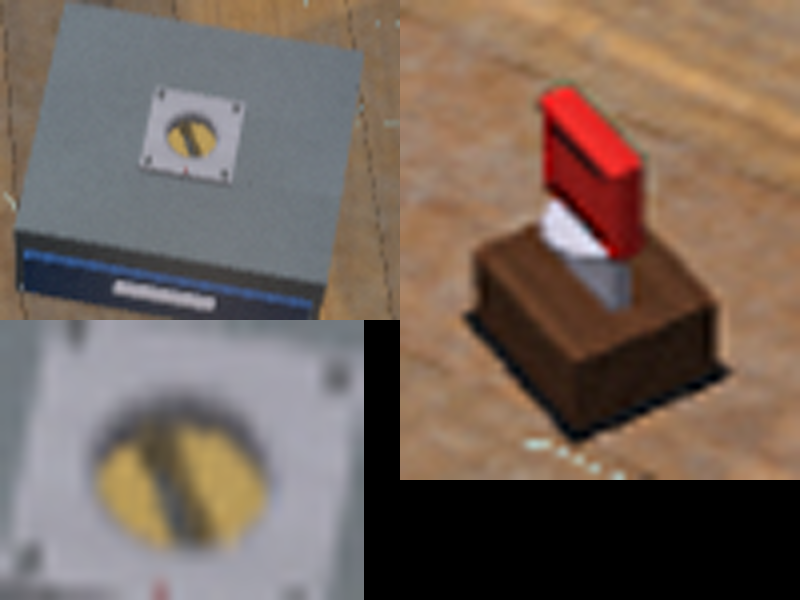

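Run:
```python
from fit import *
A=lambda u,v:("top",(u/4+310-.375,v/4+185-.375)); B=lambda u,v:("side",(u/8+265-.44,v/8+285-.44)); C=lambda u,v:("top",(u/14+345-.46,(v-320)/14+208-.46))
a,b,c,m=.09,.105,.1,.031
top=[(A(68,3),(a,b,c)),(A(362,52),(a,-b,c)),(A(323,285),(-a,-b,c)),(A(15,230),(-a,b,c)),
 (A(155,87),(m,m,.106)),(A(245,101),(m,-m,.106)),(A(234,184),(-m,-m,.106)),(A(140,169),(-m,m,.106))]
side=[(S(313,17),(a,-b,c)),(S(480,117),(-a,-b,c)),(S(258,218),(-a,b,c)),(S(93,112),(a,b,c)),
 (S(285,72),(m,-m,.106)),(S(350,103),(-m,-m,.106)),(S(285,137),(-m,m,.106)),(S(225,100),(m,m,.106))]
fit(top,[.59,-.14,-.25]);fit(side,[.59,-.14,-.25]);p=fit(top+side,[.59,-.14,-.25])
print("mouth",toz(*C(180,470),.106))
d=toz(*C(152,425),.092)-toz(*C(190,540),.092);print("slot",np.arctan2(d[1],d[0]),np.arctan2(d[1],d[0])-p[2])
h=[(B(140,98),(.022,.006,.088)),(B(165,85),(.022,-.006,.088)),(B(245,158),(-.022,-.006,.088)),(B(218,178),(-.022,.006,.088))]
s=[(B(73,257),(.03,.025,.03)),(B(177,360),(-.03,.025,.03)),(B(317,300),(-.03,-.025,.03)),(B(177,440),(-.03,.025,.0)),(B(328,372),(-.03,-.025,.0)),(B(70,318),(.03,.025,0))]
fit(h,[.5,.2,-.3]);fit(s,[.5,.2,-.3]);fit(h+s,[.5,.2,-.3])
```

```text
[ 0.5871 -0.1383 -0.2604] [-0.9 -0.4  0.7  0.   1.2  0.1 -0.3 -0.   0.1  0.2  0.2  0.6 -0.7 -0.2
 -0.1 -0.4]
[ 0.5913 -0.1389 -0.2582] [-0.4 -0.3  0.6 -0.8  0.1  0.6 -0.6 -0.9  1.4 -0.  -0.2  1.  -0.4  0.
 -0.   0.1]
[ 0.5888 -0.138  -0.2608] [-1.  -0.9  0.5 -0.5  1.  -0.5 -0.5 -0.6 -0.1 -0.3 -0.   0.  -0.9 -0.7
 -0.3 -1.   0.2  0.1  1.2 -0.4  0.5  1.1 -0.1 -0.6  2.   0.4  0.4  1.5
  0.1  0.4  0.5  0.5]
mouth [ 0.58763381 -0.13709181  0.106     ]
slot 0.19095819096897246 0.4518062626678072
[ 0.4995  0.2023 -0.3353] [-0.8 -0.   0.3 -0.2  0.7  0.4 -0.3 -0.2]
[ 0.5008  0.2011 -0.3535] [-0.2 -0.8 -0.   0.3  0.2 -0.2  0.2 -0.3 -1.1  0.1  0.6  0.9]
[ 0.5003  0.2016 -0.3488] [-0.8 -0.3  0.4 -0.5  0.5  0.2 -0.5 -0.4 -0.2 -0.5  0.1  0.5  0.2 -0.
  0.3 -0.1 -1.1  0.3  0.6  1.1]
```

Call:
arm_command(
  rows=[
    [[0.0124,-0.0318,0.02,0,0,0.059,1],[0.0124,-0.0318,0.06,0,0,0.059,1],[0.0124,-0.0318,0.11,0,0,0.059,1],[0.0124,-0.0318,0.13,0,0,0.059,1],[0.0124,-0.0318,0.13,0,0,0.059,1]],
  ],
)

```text
time: 2.78
eef_pos: [0.4964, 0.1973, 0.1304]
tcp_rot: [0.001, 0.986, -0.169, -0.003]
ft_force: [0.6, -0.5, -0.3]
grip_width: 0.0852
finger_force: 0.0
```

Call:
arm_command(
  rows=[
    [[0,0,0.05,0,0,0,1],[0,0,0.09,0,0,0,1],[0,0,0.103,0,0,0,1],[0,0,0.103,0,0,0,1],[0,0,0.103,0,0,0,1]],
  ],
)

```text
time: 3.2
eef_pos: [0.499, 0.1988, 0.0583]
tcp_rot: [-0.0, 0.985, -0.171, 0.001]
ft_force: [0.4, -0.0, -0.1]
grip_width: 0.0854
finger_force: 0.0
```

Run:
```python
from h import *
s=snapshot("side")[:,:,::-1];cv2.imwrite("pics/s2.png",s)
cv2.imwrite("pics/s2c.png",cv2.resize(s[240:345,235:345],None,fx=5,fy=5,interpolation=cv2.INTER_CUBIC))
x=sensors.sense();print(x["eef_pos"],x["tcp_rot"])
```

```text
[0.49928023 0.19896494 0.05881827] [-6.57469241e-04  9.85323842e-01 -1.70689403e-01  1.27329468e-03]
```

View pics/s2c.png

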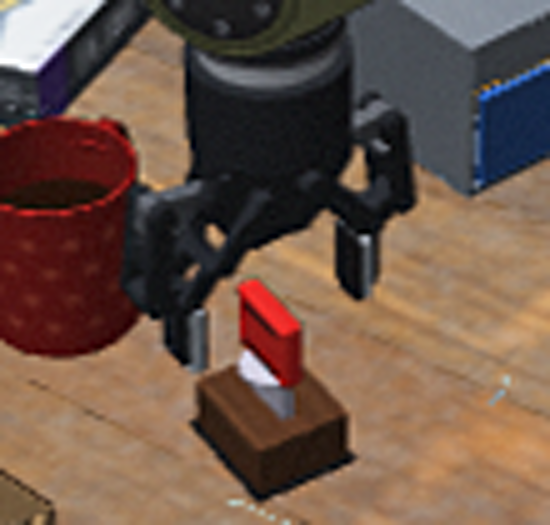

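Call:
arm_command(
  rows=[
    [[-0.001,-0.004,0.002,0,0,0,0.6],[-0.001,-0.004,0.002,0,0,0,0.0],[-0.001,-0.004,0.002,0,0,0,0],[-0.001,-0.004,0.002,0,0,0,0],[-0.001,-0.004,0.002,0,0,0,0]],
  ],
)

```text
time: 3.67
eef_pos: [0.4986, 0.2021, 0.0554]
tcp_rot: [-0.0, 0.985, -0.171, 0.0]
ft_force: [0.4, -0.1, 0.3]
grip_width: 0.026
finger_force: 0.0
```

Call:
arm_command(
  rows=[
    [[0,0,0,0,0,0,0],[0,0,0,0,0,0,0],[0,0,0,0,0,0,0],[0,0,0,0,0,0,0],[0,0,0,0,0,0,0]],
  ],
)

```text
time: 4.08
eef_pos: [0.4986, 0.202, 0.0553]
tcp_rot: [-0.0, 0.985, -0.171, 0.0]
ft_force: [0.3, 0.2, 5.7]
grip_width: 0.0115
finger_force: 58.9
```

Call:
arm_command(
  rows=[
    [[0,0,-0.03,0,0,0,0],[0,0,-0.08,0,0,0,0],[0,0,-0.13,0,0,0,0],[0,0,-0.167,0,0,0,0],[0,0,-0.167,0,0,0,0]],
  ],
)

```text
time: 4.5
eef_pos: [0.5003, 0.2026, 0.1859]
tcp_rot: [-0.002, 0.985, -0.171, 0.004]
ft_force: [0.1, -0.4, 0.5]
grip_width: 0.0109
finger_force: 60.1
```

Call:
arm_command(
  rows=[
    [[0.132,0.193,0,0,0,0,0],[0.132,0.193,0,0,0,0,0],[0.132,0.193,0,0,0,0,0],[0.132,0.193,0,0,0,0,0],[0.132,0.193,0,0,0,0,0]],
  ],
)

```text
time: 4.92
eef_pos: [0.5435, 0.0275, 0.1795]
tcp_rot: [0.0, 0.985, -0.173, -0.0]
ft_force: [-0.1, 0.4, -1.6]
grip_width: 0.0114
finger_force: 60.1
```

Call:
arm_command(
  rows=[
    [[0.133,0.193,0,0,0,-0.192,0],[0.133,0.193,0,0,0,-0.192,0],[0.133,0.193,0,0,0,-0.192,0],[0.133,0.193,0,0,0,-0.192,0],[0.133,0.193,0,0,0,-0.192,0]],
  ],
)

```text
time: 5.33
eef_pos: [0.5882, -0.1416, 0.1792]
tcp_rot: [0.0, 0.992, 0.13, -0.0]
ft_force: [-0.1, 0.7, -1.1]
grip_width: 0.0113
finger_force: 60.1
```

Run:
```python
from h import *
t=snapshot("top")[:,:,::-1];s=snapshot("side")[:,:,::-1]
cv2.imwrite("pics/t3.png",t);cv2.imwrite("pics/s3.png",s)
f=lambda im,k:cv2.resize(im,None,fx=k,fy=k,interpolation=cv2.INTER_CUBIC)
o=np.zeros((560,800,3),np.uint8);o[:,:400]=f(t[175:245,320:370],8);o[:,400:]=f(s[170:240,310:360],8)
cv2.imwrite("pics/m3.png",o)
x=sensors.sense();print(x["eef_pos"],x["tcp_rot"],x["ft_force"],x["grip_width"],x["q"])
```

```text
[ 0.58793898 -0.14030137  0.17891044] [-1.84601556e-04  9.91651617e-01  1.28944029e-01 -6.87609735e-04] [-0.75889761 -0.0292836  -0.46715402] 0.011071991900557144 [-2.94746773e-01  4.65601467e-01  1.41778336e+00 -2.40909841e-04
  1.25961316e+00  1.01751532e+00]
```

View pics/m3.png

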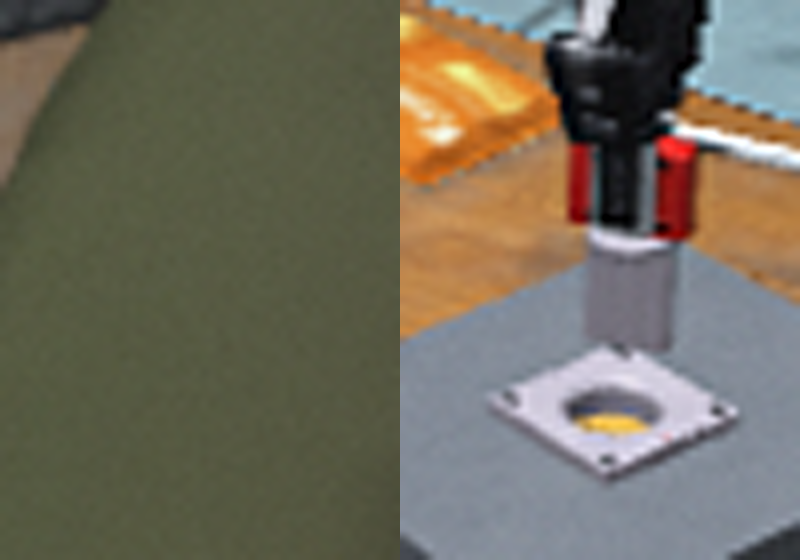

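Run:
```python
from h import *
g=lambda u,v:((u-400)/8+310-.44,v/8+170-.44)
p=[.5879,-.1403]
print("tip",toz("side",g(630,344),.1296),"pred px",(proj("side",(*p,.1296))-[310,170])*8+[403.5,3.5])
print("mouth",toz("side",g(612,409),.106),"pred px",(proj("side",(.589,-.138,.106))-[310,170])*8+[403.5,3.5])
u=np.array([np.cos(.2585),np.sin(.2585)])
for s in(-.015,.015):print("blade end",s,(proj("side",(p[0]+s*u[0],p[1]+s*u[1],.1296))-[310,170])*8+[403.5,3.5])
```

```text
tip [ 0.58990045 -0.14541525  0.1296    ] pred px [626.70273865 351.78781564]
mouth [ 0.5916748  -0.13788233  0.106     ] pred px [618.49800534 411.18796816]
blade end -0.015 [667.5136362  359.83853688]
blade end 0.015 [586.10036172 343.77822904]
```

Call:
arm_command(
  rows=[
    [[0.0026,0.0007,0.01,0,0,0,0],[0.0026,0.0007,0.02,0,0,0,0],[0.0026,0.0007,0.026,0,0,0,0],[0.0026,0.0007,0.026,0,0,0,0],[0.0026,0.0007,0.026,0,0,0,0]],
  ],
)

```text
time: 5.85
eef_pos: [0.5899, -0.1367, 0.1604]
tcp_rot: [-0.0, 0.992, 0.128, -0.0]
ft_force: [-0.6, 0.5, -1.3]
grip_width: 0.0111
finger_force: 60.1
```

Call:
arm_command(
  rows=[
    [[0,0,0.001,0,0,0,0],[0,0,0.002,0,0,0,0],[0,0,0.003,0,0,0,0],[0,0,0.004,0,0,0,0],[0,0,0.004,0,0,0,0]],
  ],
)

```text
time: 6.27
eef_pos: [0.59, -0.1376, 0.1577]
tcp_rot: [-0.0, 0.992, 0.128, -0.0]
ft_force: [0.6, -0.7, 0.2]
grip_width: 0.0112
finger_force: 60.1
```

Call:
arm_command(
  rows=[
    [[0.001,0,0.001,0,0,0,0],[0.001,0,0.002,0,0,0,0],[0.001,0,0.003,0,0,0,0],[0.001,0,0.004,0,0,0,0],[0.001,0,0.004,0,0,0,0]],
  ],
)

```text
time: 6.68
eef_pos: [0.5907, -0.1374, 0.1546]
tcp_rot: [-0.0, 0.992, 0.128, -0.0]
ft_force: [-0.2, 0.2, 0.4]
grip_width: 0.0113
finger_force: 60.1
```

Run:
```python
from h import *
s=snapshot("side")[:,:,::-1]
cv2.imwrite("pics/s4.png",cv2.resize(s[180:240,310:365],None,fx=10,fy=10,interpolation=cv2.INTER_CUBIC))
x=sensors.sense();print(x["eef_pos"],x["ft_force"],x["moment"])
```

```text
[ 0.59071123 -0.13736665  0.15465121] [-0.42340156  0.11095573  0.05165823] [0.00635736 0.00863452 0.0098152 ]
```

View pics/s4.png

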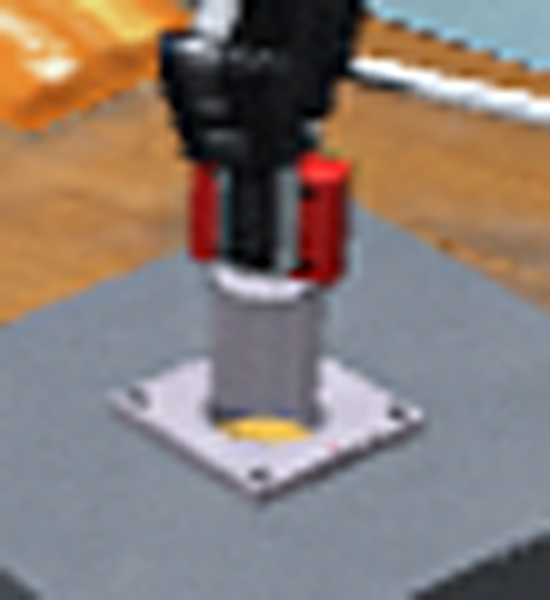

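Call:
arm_command(
  rows=[
    [[0,0,0.0015,0,0,0,0],[0,0,0.003,0,0,0,0],[0,0,0.0045,0,0,0,0],[0,0,0.006,0,0,0,0],[0,0,0.006,0,0,0,0]],
  ],
)

```text
time: 7.15
eef_pos: [0.5907, -0.1373, 0.15]
tcp_rot: [-0.0, 0.992, 0.128, -0.0]
ft_force: [0.1, 1.1, -0.3]
grip_width: 0.0112
finger_force: 60.1
```

Call:
arm_command(
  rows=[
    [[0,0,0.0015,0,0,0,0],[0,0,0.003,0,0,0,0],[0,0,0.0045,0,0,0,0],[0,0,0.006,0,0,0,0],[0,0,0.006,0,0,0,0]],
  ],
)

```text
time: 7.57
eef_pos: [0.5907, -0.1373, 0.1455]
tcp_rot: [-0.0, 0.992, 0.128, -0.0]
ft_force: [-0.9, -0.3, -0.9]
grip_width: 0.0111
finger_force: 60.1
```

Call:
arm_command(
  rows=[
    [[0,0,0.001,0,0,0,0],[0,0,0.002,0,0,0,0],[0,0,0.003,0,0,0,0],[0,0,0.004,0,0,0,0],[0,0,0.004,0,0,0,0]],
  ],
)

```text
time: 7.98
eef_pos: [0.5907, -0.1374, 0.1426]
tcp_rot: [-0.0, 0.992, 0.128, -0.0]
ft_force: [0.3, -0.3, -0.7]
grip_width: 0.0109
finger_force: 60.1
```

Call:
arm_command(
  rows=[
    [[0,0,0.0005,0,0,0,0],[0,0,0.001,0,0,0,0],[0,0,0.0015,0,0,0,0],[0,0,0.002,0,0,0,0],[0,0,0.002,0,0,0,0]],
  ],
)

```text
time: 8.4
eef_pos: [0.5907, -0.1374, 0.1412]
tcp_rot: [-0.0, 0.992, 0.128, -0.0]
ft_force: [-0.9, 0.5, 0.5]
grip_width: 0.011
finger_force: 60.1
```

Call:
arm_command(
  rows=[
    [[0,0,0.0005,0,0,0,0],[0,0,0.001,0,0,0,0],[0,0,0.0015,0,0,0,0],[0,0,0.002,0,0,0,0],[0,0,0.002,0,0,0,0]],
  ],
)

```text
time: 8.82
eef_pos: [0.5908, -0.1374, 0.1397]
tcp_rot: [-0.0, 0.992, 0.128, -0.0]
ft_force: [-0.4, 0.3, -0.3]
grip_width: 0.0112
finger_force: 60.1
```

Call:
arm_command(
  rows=[
    [[0,0,0.0005,0,0,0,0],[0,0,0.001,0,0,0,0],[0,0,0.0015,0,0,0,0],[0,0,0.002,0,0,0,0],[0,0,0.002,0,0,0,0]],
  ],
)

```text
time: 9.23
eef_pos: [0.5907, -0.1374, 0.1382]
tcp_rot: [-0.0, 0.992, 0.128, -0.0]
ft_force: [-0.2, -0.4, -0.0]
grip_width: 0.0115
finger_force: 60.1
```

Call:
arm_command(
  rows=[
    [[0,0,0.0005,0,0,0,0],[0,0,0.001,0,0,0,0],[0,0,0.0015,0,0,0,0],[0,0,0.002,0,0,0,0],[0,0,0.002,0,0,0,0]],
  ],
)

```text
time: 9.65
eef_pos: [0.5908, -0.1374, 0.1367]
tcp_rot: [-0.0, 0.992, 0.128, -0.0]
ft_force: [0.2, -0.7, -1.4]
grip_width: 0.0112
finger_force: 60.1
```

Call:
arm_command(
  rows=[
    [[0,0,0.0006,0,0,0,0],[0,0,0.0012,0,0,0,0],[0,0,0.0018,0,0,0,0],[0,0,0.0024,0,0,0,0],[0,0,0.0024,0,0,0,0]],
  ],
)

```text
time: 10.07
eef_pos: [0.5907, -0.1374, 0.1348]
tcp_rot: [-0.0, 0.992, 0.128, -0.0]
ft_force: [0.7, 0.0, 0.3]
grip_width: 0.0109
finger_force: 60.1
```

Call:
arm_command(
  rows=[
    [[0,0,0.0006,0,0,0,0],[0,0,0.0012,0,0,0,0],[0,0,0.0018,0,0,0,0],[0,0,0.0024,0,0,0,0],[0,0,0.0024,0,0,0,0]],
  ],
)

```text
time: 10.48
eef_pos: [0.5908, -0.1373, 0.1331]
tcp_rot: [-0.0, 0.992, 0.128, -0.0]
ft_force: [0.4, 0.2, -0.4]
grip_width: 0.0113
finger_force: 60.1
```

Run:
```python
from h import *
s=snapshot("side")[:,:,::-1]
cv2.imwrite("pics/s5.png",cv2.resize(s[180:240,310:365],None,fx=10,fy=10,interpolation=cv2.INTER_CUBIC))
x=sensors.sense();print(x["eef_pos"],x["ft_force"],x["moment"])
for z in(.132+.0,):print((proj("side",(.591,-.1374,.128))-[310,180])*10+4.5)
```

```text
[ 0.59074223 -0.1373805   0.13310536] [ 0.29935425  0.07138211 -0.27759591] [ 0.00910042 -0.04217225  0.0056207 ]
[268.35791333 345.73072807]
```

View pics/s5.png

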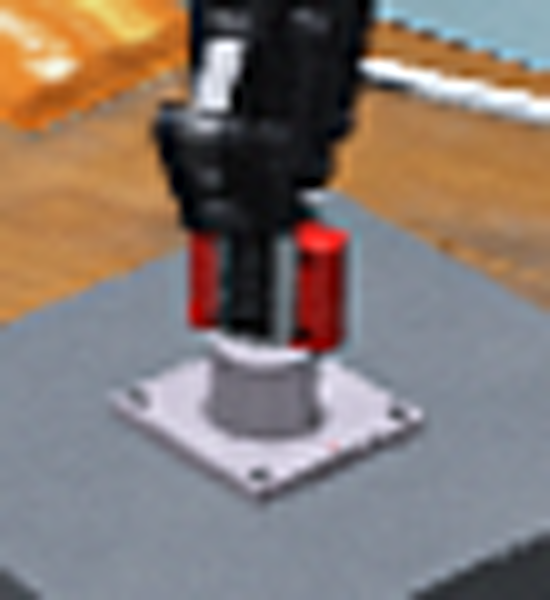

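Call:
arm_command(
  rows=[
    [[0,0,0.001,0,0,0,0],[0,0,0.002,0,0,0,0],[0,0,0.003,0,0,0,0],[0,0,0.004,0,0,0,0],[0,0,0.004,0,0,0,0]],
  ],
)

```text
time: 10.95
eef_pos: [0.5907, -0.1374, 0.13]
tcp_rot: [-0.0, 0.992, 0.128, -0.0]
ft_force: [-0.4, -0.1, -0.6]
grip_width: 0.0111
finger_force: 60.1
```

Call:
arm_command(
  rows=[
    [[0,0,0.001,0,0,0,0],[0,0,0.002,0,0,0,0],[0,0,0.003,0,0,0,0],[0,0,0.003,0,0,0,0],[0,0,0.003,0,0,0,0]],
  ],
)

```text
time: 11.37
eef_pos: [0.5908, -0.1374, 0.1279]
tcp_rot: [-0.0, 0.992, 0.128, -0.0]
ft_force: [0.2, -0.3, -0.9]
grip_width: 0.0108
finger_force: 60.1
```

Home is expected near TCP z = 0.123; continue gently.

Call:
arm_command(
  rows=[
    [[0,0,0.001,0,0,0,0],[0,0,0.002,0,0,0,0],[0,0,0.003,0,0,0,0],[0,0,0.003,0,0,0,0],[0,0,0.003,0,0,0,0]],
  ],
)

```text
time: 11.78
eef_pos: [0.5907, -0.1374, 0.1256]
tcp_rot: [-0.0, 0.992, 0.128, -0.0]
ft_force: [-0.5, 0.4, -0.8]
grip_width: 0.0112
finger_force: 60.1
```

Call:
arm_command(
  rows=[
    [[0,0,0.0005,0,0,0,0],[0,0,0.001,0,0,0,0],[0,0,0.0015,0,0,0,0],[0,0,0.0015,0,0,0,0],[0,0,0.0015,0,0,0,0]],
  ],
)

```text
time: 12.2
eef_pos: [0.5908, -0.1374, 0.1245]
tcp_rot: [-0.0, 0.992, 0.128, -0.0]
ft_force: [0.4, 1.1, -1.4]
grip_width: 0.0113
finger_force: 60.1
```

Call:
arm_command(
  rows=[
    [[0,0,0.0005,0,0,0,0],[0,0,0.001,0,0,0,0],[0,0,0.0015,0,0,0,0],[0,0,0.0015,0,0,0,0],[0,0,0.0015,0,0,0,0]],
  ],
)

```text
time: 12.62
eef_pos: [0.5908, -0.1374, 0.1234]
tcp_rot: [0.0, 0.992, 0.128, -0.0]
ft_force: [-0.1, -0.2, -0.3]
grip_width: 0.011
finger_force: 60.1
```

Call:
arm_command(
  rows=[
    [[0,0,0.0003,0,0,0,0],[0,0,0.0006,0,0,0,0],[0,0,0.001,0,0,0,0],[0,0,0.001,0,0,0,0],[0,0,0.001,0,0,0,0]],
  ],
)

```text
time: 13.03
eef_pos: [0.5909, -0.1374, 0.123]
tcp_rot: [0.0, 0.992, 0.128, 0.0]
ft_force: [-1.3, 0.4, 4.1]
grip_width: 0.0111
finger_force: 60.8
```

Call:
arm_command(
  rows=[
    [[0,0,0,0,0,0.02,0],[0,0,0,0,0,0.045,0],[0,0,0,0,0,0.07,0],[0,0,0,0,0,0.095,0],[0,0,0,0,0,0.12,0]],
  ],
)

```text
time: 13.45
eef_pos: [0.5909, -0.1379, 0.1227]
tcp_rot: [0.0, 0.998, -0.062, 0.0]
ft_force: [0.4, -3.7, 1.3]
grip_width: 0.0113
finger_force: 60.4
```

Run:
```python
from h import *
x=sensors.sense();print(x["eef_pos"],x["tcp_rot"],x["ft_force"],x["moment"],x["q"][5])
```

```text
[ 0.59087526 -0.13788515  0.12271709] [ 4.68920606e-04  9.98076873e-01 -6.19860654e-02  2.52180308e-04] [ 0.40988682 -3.65245777  1.2680981 ] [-0.73042798  0.03286671  0.14250473] 1.405916993073945
```

Call:
arm_command(
  rows=[
    [[0,0,0,0,0,0.015,0],[0,0,0,0,0,0.03,0],[0,0,0,0,0,0.045,0],[0,0,0,0,0,0.055,0],[0,0,0,0,0,0.055,0]],
  ],
)

```text
time: 13.87
eef_pos: [0.5908, -0.138, 0.1227]
tcp_rot: [0.0, 0.989, -0.147, 0.0]
ft_force: [0.6, -5.7, 1.8]
grip_width: 0.0113
finger_force: 60.4
```

Run:
```python
from h import *
s=snapshot("side")[:,:,::-1]
cv2.imwrite("pics/s6.png",cv2.resize(s[170:300,270:400],None,fx=4.5,fy=4.5,interpolation=cv2.INTER_CUBIC))
x=sensors.sense();print(x["eef_pos"],x["tcp_rot"],x["ft_force"],x["moment"],x["q"][5])
```

```text
[ 0.5908384  -0.13792243  0.12272206] [ 4.17126502e-04  9.89318458e-01 -1.45769554e-01  2.28264714e-04] [ 0.75265453 -5.13067311  1.66540656] [-1.06787292 -0.03036507  0.03768526] 1.5743368465939762
```

View pics/s6.png

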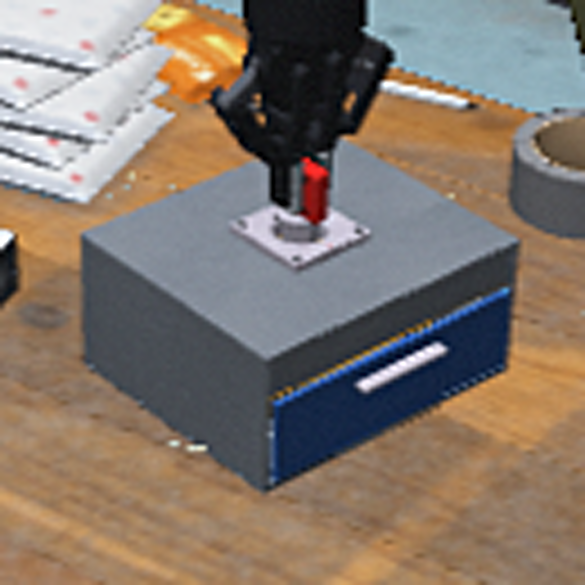

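Call:
arm_command(
  rows=[
    [[0.0003,0.0005,0,0,0,0.01,0],[0.0003,0.001,0,0,0,0.02,0],[0.0003,0.001,0,0,0,0.03,0],[0.0003,0.001,0,0,0,0.04,0],[0.0003,0.001,0,0,0,0.04,0]],
  ],
)

```text
time: 14.33
eef_pos: [0.5907, -0.1382, 0.1226]
tcp_rot: [0.0, 0.978, -0.208, -0.0]
ft_force: [-0.5, -1.7, 2.0]
grip_width: 0.0111
finger_force: 60.4
```

```bash
cat > d.py <<'E'
from h import *
s=snapshot("side")[:,:,::-1];o=cv2.imread("pics/s3.png")
cv2.imwrite("pics/sx%d.png"%int(sensors.sense()["time"]*100),s)
print("front diff",np.abs(s[235:290,325:390].astype(int)-o[235:290,325:390]).mean())
x=sensors.sense();print(x["eef_pos"],x["tcp_rot"],x["ft_force"],x["moment"],x["q"][5])
E
python3 d.py
```

```text
front diff 45.9802331002331
[ 0.5906932  -0.1382122   0.12260394] [ 2.03251554e-05  9.78312929e-01 -2.07132335e-01 -8.93505510e-05] [-1.47328099 -2.15610076  1.81156609] [-0.47036128  0.07475566  0.01147634] 1.6979125799497674
```

Run:
```python
import cv2,glob,numpy as np
for f in ["pics/s3.png"]+sorted(glob.glob("pics/sx*")):
    h=cv2.imread(f).astype(int);m=(h[:,:,0]>h[:,:,2]+40)&(h[:,:,0]>60);m=m.astype(np.uint8);m[:230]=0;m[:,:320]=0;m[310:]=0;m[:,410:]=0
    print(f,m.sum(),cv2.boundingRect(m))
```

```text
pics/s3.png 762 (330, 234, 53, 43)
pics/sx1438.png 725 (341, 237, 63, 47)
```

Call:
arm_command(
  rows=[
    [[0,0,0,0,0,0,0.5],[0,0,0,0,0,0,0.5],[0,0,0,0,0,0,0.8],[0,0,0,0,0,0,0.8],[0,0,0,0,0,0,0.8]],
  ],
)

```text
time: 14.8
eef_pos: [0.5907, -0.138, 0.1226]
tcp_rot: [-0.0, 0.978, -0.208, -0.0]
ft_force: [0.3, -0.0, 0.1]
grip_width: 0.0683
finger_force: 0.0
```

Call:
arm_command(
  rows=[
    [[0,0,-0.01,0,0,0,0.8],[0,0,-0.04,0,0,0,0.8],[0,0,-0.09,0,0,0,0.8],[0,0,-0.14,0,0,0,0.8],[0,0,-0.16,0,0,0,0.8]],
  ],
)

```text
time: 15.22
eef_pos: [0.5917, -0.1384, 0.2489]
tcp_rot: [0.0, 0.978, -0.208, 0.003]
ft_force: [0.6, 0.0, 0.9]
grip_width: 0.0684
finger_force: 0.0
```

```bash
python3 d.py
python3 - <<'E'
import cv2,glob
s=cv2.imread(sorted(glob.glob("pics/sx*"))[-1])
cv2.imwrite("pics/fin.png",cv2.resize(s[170:300,270:410],None,fx=4.5,fy=4.5,interpolation=cv2.INTER_CUBIC))
E
```

```text
front diff 49.13044289044289
[ 0.59210007 -0.13847825  0.25000882] [ 3.26210729e-04  9.78181810e-01 -2.07702427e-01  4.46572108e-03] [0.20049147 0.35413234 3.14146521] [ 0.01803583  0.02509053 -0.02134282] 1.699238160382298
```

View pics/fin.png

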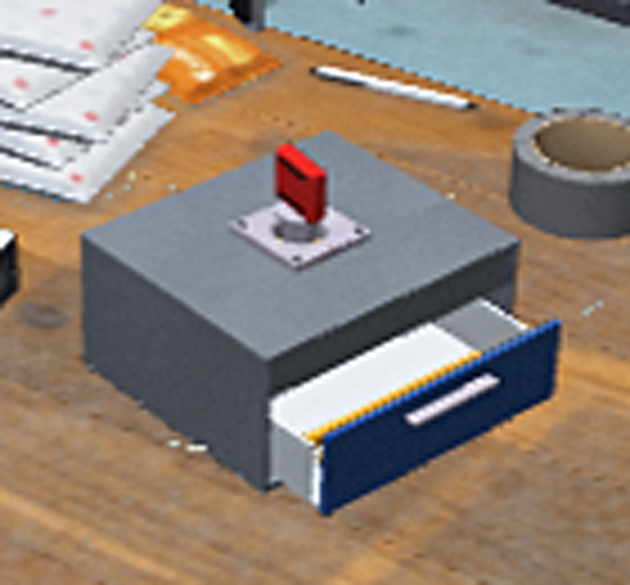

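The drawer is fully out, with its blue front near (440,420). The key stands upright and home in the lock at (300,190), and the gripper is clear.

```bash
python3 -c "
from h import *
print(job_done())"
```

```text
the job is handed in; nothing more can be done
None
```

The safe is unlocked: the key stands fully home and released in the lock, the drawer has sprung out, the tape roll, spool and mug were not moved, and the job was handed in at about 15 s.

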